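Index a spoked wheel and swing the pointer over a cast petal

ROBOT

A 7-joint arm with a two-finger parallel gripper is mounted at the origin on a cart in front of the work surface, level with it; the furniture and walls round the work are solid. World frame = base frame: x ahead of the robot, y to its left, z up, the work surface at z = 0. Lengths are in mm, angles in rad, forces in N, time in s.
With the tool pointing down it reaches from about 425 to 875 mm from the base axis. Payload 4.7 kg.
Tool frame: the origin (TCP) lies at the very end of the fingers, on their centre line; the grasp point (between the pads) lies 19 mm behind it; z points along the fingers, y is the line along which they close (so a half turn about z gives the same grasp; the last joint's range is limited). The gripper opens to 85 mm and grips with 20 to 120 N. Pads are 22 mm wide; open, the fingers measure 114 mm over their backs; the gripper's body (76 mm by 85 mm) begins 54 mm behind the grasp point. The pads swing forward as they close: fully open they stand 13 mm farther back than shut.
Start: joints at [-1.294, 0.321, -0.07, 1.45, 0.023, 1.371, -0.057], TCP at [168.887, 627.696, 231.349] pointing down, gripper open.
Joint ranges: [-2.86, 2.86], [-0.3, 2.09], [-1.38, 1.24], [0.06, 2.45], [-1.56, 4.7], [0.09, 2.05], [-2.69, 2.69]. Speed limits (rad/s): [2.57, 2.57, 3.14, 3.14, 3.14, 3.14, 3.14].

INTERFACE

Orientations are given as a 3x3 rotation matrix whose columns are the frame's x, y, z axes.
In Python, from plant import manip, effector, solver, observe, get_image, job gives the robot as it stands. The module is installed in compiled form; this text tells all that it offers. Calls block until the motion is done:
- manip.move_ptp(position, orientation): joint-space move of the TCP to a pose.
- manip.line_to(position, ori=None, rate=150, until_force=None): straight line of the TCP; ori=None keeps the orientation; rate is the mean speed in mm/s. With until_force (N) it stops when the force on the tool has changed by that much, and returns True; else False.
- manip.movej(angles): joint-space move.
- effector.release() and effector.grab(force=None): open the fingers fully, or close them until they stop; force is the grip in N (None keeps the last).
- manip.sleep(seconds).
- solver.inverse_kinematics(position, orientation): joint angles nearest the present ones, or None.
- observe(): the state.
- get_image(name): name is "scene" or "top" or "wrist"; returns a dict with "img" (400x640x3 uint8, red, green, blue), "mtx" (3x3 intrinsics, pixels), "rvec" (rotation vector, rad) and "tvec" (3), from world to camera coordinates, as OpenCV has them; the wrist camera has in their place "tool_from_camera" (4x4, takes a point from camera to tool coordinates, whose origin is the TCP and whose axes are the flange's). Camera axes: x right, y down, z forward; pixel columns grow to the right and rows downward; lengths in mm; the calibration is good to about 2 mm. A picture is of the moment at which its call begins: read the wrist's pose just before it. There is no depth.
A pose or a line that the arm cannot do raises manip.Unreachable and nothing moves.
- job.job_done(): hands the job in; it is judged then, once.
The state is a dict: "time_s": time; "q": joint angles; "dq": joint speeds; "effort": joint torques, N m; "tool_pos": TCP position; "ee_rot": TCP orientation; "contact_force": force on the tool from outside, world axes, zero at the start; "ft_torque": the same for the moment, N m; "gripper_width": finger opening in mm; "gripper_force": force on a finger pad.
Only numpy, scipy, OpenCV 4.12 (cv2) and the standard library are available. Lean on these libraries where they do the work, as an engineer would, in place of code of your own. Each camera call takes 0.05 s, during which the arm holds its last target. There are 200 camera calls.

TASK

Get the cast petal ready for marking: first turn the wheel it lies on, by pushing a spoke with a fingertip, until the red spoke points straight at the pillar with the brass collar; then push the yellow pointer arm round until its tip stands over the middle of the wheel, and draw back clear. Only push, and only with the fingers: do not touch, shift or lift the petal, and leave the jar, bowl, plaster block and tape roll where they stand.

Things in the scene. Friction and masses are not known exactly. Their poses are not given: they have to be found in the camera images.
- station: fixed pale wooden board, 190 x 310 x 12 mm, on the worktop; its origin is on the worktop under the wheel's axis, z up; the board reaches from -95 to +95 mm along its x and from -100 to +210 mm along its y; the pillar stands at +180 mm along its y, its round steel foot is 48 mm across and 18 mm above the worktop at its top
- wheel (a joint): angle of the wheel about the upright axis through the hub, growing anticlockwise seen from above, 0 when the red spoke points straight at the pillar; it turns without end stop either way with friction of about 0.1 N m and light damping, and stays where it is left
- hub (a point): centre of the wheel's round plate, on its top face, 55 mm above the worktop; the plate is 120 mm across and 19 mm thick. Four round spokes 14 mm thick, 90 degrees apart, run level out of it with their centre lines 45 mm above the worktop; each ends in a ball of 22 mm at 130 mm from the axis. One spoke and its ball are red, the others are steel with black balls
- red_tip (a point): centre of the red ball at the end of the red spoke, 130 mm from the wheel's axis, 45 mm above the worktop
- index (a point): fixed point where the centre of the red ball belongs: on the straight line from the hub to the pillar, 130 mm from the hub and 45 mm above the worktop (a short black line is drawn on the board just beyond it, towards the pillar)
- pillar (a point): axis of the fixed upright pillar at 45 mm above the worktop; steel, 20 mm thick, with a brass collar 28 mm across; 180 mm from the wheel's axis; it carries the pointer arm on its top
- pointer (a joint): angle of the pointer arm about the pillar, 0 when its tip is over the middle of the wheel, growing clockwise seen from above (away from the wheel, towards the robot's side); range -0.6 to 1.3, no stop at 0; friction about 0.06 N m, stays where it is left
- pointer_pivot (a point): on the pillar's axis, at the arm's mid height, 96 mm above the worktop; the black pivot cap is 26 mm across and reaches up to 111 mm with its screw
- pointer_tip (a point): lower end of the brass pin under the free end of the yellow pointer arm, 180 mm from the pillar's axis, 80 mm above the worktop; the arm is a straight level bar 10 mm wide, its side faces reach from 88 to 104 mm above the worktop, and it passes above the wheel and the petal
- petal: loose white cast petal tile, 55 x 57 x 16 mm, 20 to 45 g, lying on the middle of the wheel's plate (origin at the centre of its underside); it rides round with the wheel
- jar: loose white jar with a blue screw lid, 65 mm across, 92 mm tall; origin at the centre of its underside; leave alone
- bowl: loose small grey bowl, 68 mm across, 34 mm tall; origin at the centre of its underside; leave alone
- block: loose white plaster block, 45 x 90 x 30 mm; origin at the centre of its underside; leave alone
- tape: loose roll of tan masking tape, 68 mm across, 24 mm high; origin at the centre of its underside; leave alone
There are look-alikes about, which are no part of the job. What is shaped like the petal but black or turquoise is not meant.

How it is judged (in metres and radians):
On the way, in this order (a step that is already met when the one before it is completed fails the run):
1. the wheel is turned until the red spoke points at the pillar, the pointer arm still swung aside (horizontal distance between red_tip and index below 0.011 m and value of joint pointer above 0.3 rad), for 0.2 s.
2. the pointer's tip stands over the middle of the wheel (horizontal distance between pointer_tip and hub below 0.013 m), for 0.2 s.
At the end, for the whole second after the job is handed in: The red ball is within 11 mm (5 degrees) of its place in line with the pillar, the pointer's tip within 13 mm of the wheel's axis seen from above, the petal's origin within 12 mm of the wheel's axis, all at rest (horizontal distance between red_tip and index below 0.011 m and horizontal distance between pointer_tip and hub below 0.013 m and horizontal distance between petal and hub below 0.012 m and velocity of joint wheel between -0.05 and 0.05 rad/s and velocity of joint pointer between -0.05 and 0.05 rad/s and linear speed of petal below 0.02 m/s); the robot touches nothing.
It fails at once if the station, its wheel or its pointer arm is touched by the robot with anything but the fingers (contact force between the arm and station above 2 N).
It fails at once if the petal is touched by the robot (contact force between any of the fingers, the arm and petal above 0.3 N).
It fails at once if the petal is shifted on the wheel or lifted off it (horizontal distance between petal and hub above 0.015 m or z of petal in the frame of hub above 0.01 m or z of petal in the frame of hub below -0.01 m).
It fails at once if the jar, bowl, plaster block or tape roll is displaced (distance of any of jar, bowl, block, tape from where it was at the start of the episode above 0.02 m).
It also fails if it takes over 58 s, if anything falls off the work surface, if the arm or the gripper's body presses on something with over 40 N, if the wrist force passes 120 N, or if a joint passes its speed limit or range.

## Working session

There is one attempt and no reset: what is moved stays moved. The work goes in short steps, each a Python script; the robot and the scene stay as the last script left them, time stands still between calls to the robot, and variables do not carry over. Pictures are saved under pics/ and viewed, at most 10 in all, crops included, and the job is handed in when it is done.

```bash
mkdir -p pics; cat > h.py <<'E'
import numpy as np, cv2
from plant import manip, effector, solver, observe, get_image, job
def cam(d):
    R=cv2.Rodrigues(np.array(d["rvec"],float))[0]; t=np.array(d["tvec"],float).ravel()
    return np.array(d["mtx"],float),R,t
def ray(d,uv,z):
    K,R,t=cam(d); c=-R.T@t
    v=R.T@np.linalg.solve(K,[uv[0],uv[1],1.]); return c+v*(z-c[2])/v[2]
def proj(d,p):
    K,R,t=cam(d); x=K@(R@np.array(p,float)+t); return x[:2]/x[2]
def save(d,n): cv2.imwrite("pics/"+n,d["img"][:,:,::-1])
E
python3 - <<'E'
from h import *
import pickle
for n in("scene","top"):
    d=get_image(n); save(d,n+"0.png"); pickle.dump(d,open(n+"0.pkl","wb"))
    K,R,t=cam(d); print(n,(-R.T@t).round(),K[0,0])
o=observe();print(o["time_s"],np.round(o["ee_rot"],2).tolist(),o["tool_pos"])
E
```

```text
scene [  38. -887.  746.] 480.3738102276786
top [ 422.  159. 1057.] 424.78586853918347
0.1 [[-0.97, 0.26, -0.0], [0.26, 0.97, -0.0], [-0.0, -0.0, -1.0]] [168.76863749 627.18399728 230.31617213]
```

View pics/top0.png

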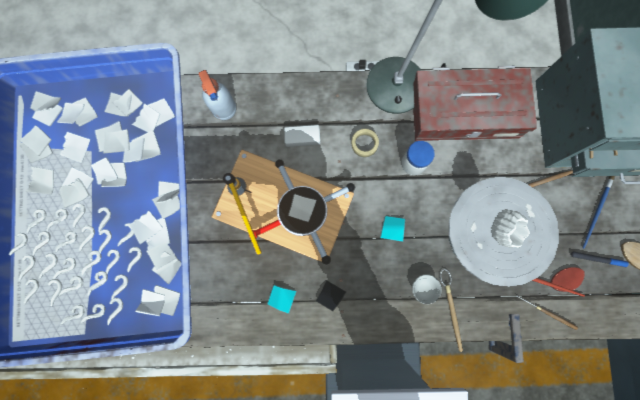

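View pics/scene0.png

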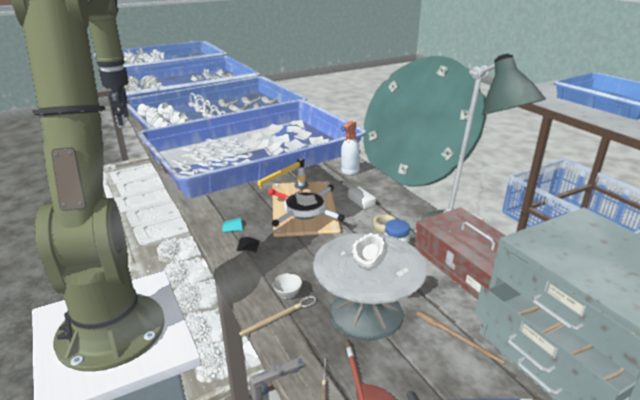

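Top view: the wheel hub is at about (302,209) with the white/grey petal on it. The pillar cap is at (228,179), the yellow arm runs to (258,252), and the red spoke points towards (258,233), partly under the arm. The look-alikes (turquoise at (282,297) and (393,228), black at (330,294)) lie off the wheel, so they are not meant. Next I measure and confirm with a crop.

```bash
python3 - <<'E'
from h import *
import pickle
d=pickle.load(open("top0.pkl","rb")); s=pickle.load(open("scene0.pkl","rb"))
im=d["img"]; c=im[130:280,190:380]
cv2.imwrite("pics/crop0.png",cv2.resize(c,None,fx=4,fy=4,interpolation=cv2.INTER_CUBIC)[:,:,::-1])
def blobs(d,lo,hi,box,a=8):
    hsv=cv2.cvtColor(d["img"],cv2.COLOR_RGB2HSV); m=cv2.inRange(hsv,lo,hi)
    k=np.zeros_like(m);x0,y0,x1,y1=box;k[y0:y1,x0:x1]=255;m&=k
    n,l,st,ce=cv2.connectedComponentsWithStats(m)
    return [(st[i].tolist(),ce[i].round(1).tolist()) for i in range(1,n) if st[i][4]>=a]
B=(200,140,370,275); S=(240,150,360,250)
for nm,lo,hi in(("black",(0,0,0),(180,255,55)),("yellow",(20,150,120),(32,255,255)),("red",(0,190,90),(6,255,255))):
    print(nm,"top",blobs(d,lo,hi,B)); print(nm,"scene",blobs(s,lo,hi,S))
for uv,z in(((302,209),55),((228,178.5),109),((258,252),96),((280,163),45),((326,260),45),((349,188),45)): print(uv,ray(d,uv,z).round())
E
```

```text
black top [([276, 160, 7, 7, 37], [278.9, 162.7]), ([223, 173, 12, 11, 63], [228.6, 178.6]), ([323, 178, 25, 2, 34], [335.5, 178.6]), ([357, 178, 8, 1, 8], [360.5, 178.0]), ([347, 184, 7, 7, 26], [350.4, 186.2]), ([280, 188, 45, 45, 911], [303.7, 210.2]), ([338, 237, 22, 3, 28], [349.5, 238.1]), ([322, 256, 9, 8, 61], [325.9, 259.7])]
black scene [([300, 161, 3, 6, 14], [301.3, 163.2]), ([330, 185, 3, 5, 9], [331.4, 186.4]), ([302, 193, 7, 2, 10], [305.0, 193.5]), ([287, 194, 36, 16, 225], [303.5, 203.2]), ([339, 216, 5, 5, 13], [341.3, 218.2]), ([273, 221, 5, 5, 21], [275.0, 222.6]), ([240, 238, 19, 12, 206], [248.4, 243.8])]
yellow top [([229, 182, 32, 73, 348], [244.8, 218.5])]
yellow scene [([259, 162, 41, 23, 110], [278.2, 173.3])]
red top [([254, 221, 26, 16, 116], [266.3, 227.8])]
red scene []
(302, 209) [580. 218.  55.]
(228, 178.5) [646. 383. 109.]
(258, 252) [478. 316.  96.]
(280, 163) [697. 271.  45.]
(326, 260) [458. 163.  45.]
(349, 188) [630. 104.  45.]
```

View pics/crop0.png

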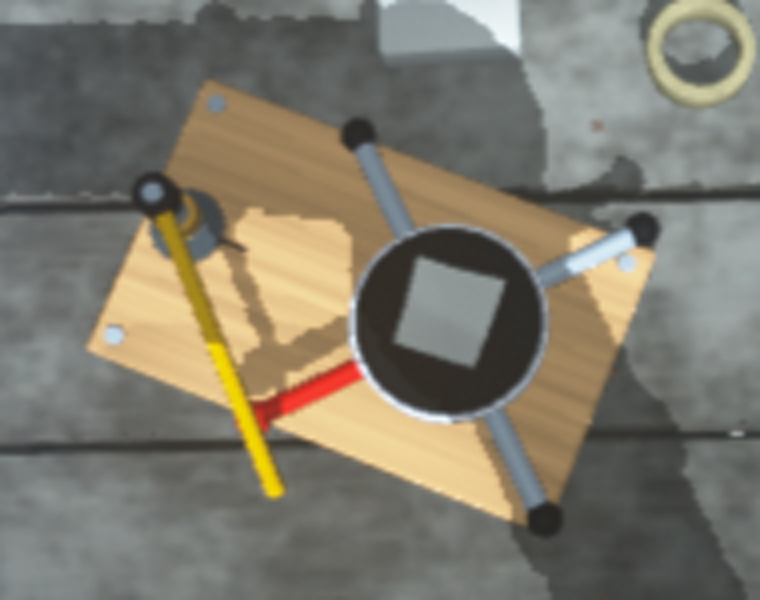

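The crop confirms the one grey-white tile on the dark plate is the petal (in shadow); the red spoke, now at about 115°, must turn clockwise about 47° towards the pillar (about 68°). I'll push the black-ball spoke opposite the red one, from its +x side, stopping short first.

```bash
cat >> h.py <<'E'
hub=np.array([578.,217.]); pil=np.array([646.,383.])
def rad(a): return np.deg2rad(a)
def ori(a): # tool y along angle a (deg), z down
    c,s=np.cos(rad(a)),np.sin(rad(a)); return np.array([[-s*-1*-1,c,0],[c,s,0],[0,0,-1.]])
def wp(phi,off,r=100):
    u=np.array([np.cos(rad(phi)),np.sin(rad(phi))]); n=np.array([-u[1],u[0]])
    return hub+r*u+off*n
def wgo(phi,off,z=30,rate=60): manip.line_to([*wp(phi,off),z],ori(phi+180),rate=rate)
def blacks(d):
    hsv=cv2.cvtColor(d["img"],cv2.COLOR_RGB2HSV); m=cv2.inRange(hsv,(0,0,0),(180,255,55))
    n,l,st,ce=cv2.connectedComponentsWithStats(m)
    out=[]
    for i in range(1,n):
        if 15<=st[i][4]<=90 and max(st[i][2:4])<14 and 200<ce[i][0]<380 and 130<ce[i][1]<285:
            p=ray(d,ce[i],45)[:2]-hub
            out.append((ce[i].round(1).tolist(),round(float(np.hypot(*p)),1),round(float(np.degrees(np.arctan2(p[1],p[0]))),1)))
    return out
E
python3 - <<'E'
from h import *
print(np.linalg.det(ori(115)).round(3), ori(115)[:,0])
effector.grab(20)
p=wp(-65,40); manip.move_ptp([*p,200],ori(115))
o=observe();print(o["time_s"],o["tool_pos"].round() if hasattr(o["tool_pos"],'round') else o["tool_pos"],o["gripper_width"])
f0=np.array(o["contact_force"])
hit=manip.line_to([*p,30],rate=120,until_force=5); print("hit",hit,observe()["tool_pos"])
if not hit:
    hit=manip.line_to([*wp(-65,5),30],rate=25,until_force=1.2)
    o=observe();t=np.array(o["tool_pos"])[:2]-hub
    n=np.array([-np.sin(rad(-65)),np.cos(rad(-65))]);print("contact",hit,"off",t@n,np.array(o["contact_force"])-f0,o["time_s"])
    d=get_image("top");save(d,"t1.png");print(blacks(d))
E
```

```text
1.0 [-0.90630779 -0.42261826  0.        ]
3.3083 [656. 145. 200.] -0.19181480486352695
hit False [657.22632526 143.41807194  30.97399395]
contact True off 15.49156580867625 [ 0.39967188 -0.59330787  0.72453829] 5.8083
[([324.5, 260.2], 130.1, -157.4)]
```

```bash
python3 - <<'E'
from h import *
for ph in np.arange(-70,-107,-6): wgo(ph,18,rate=45)
manip.sleep(.3); o=observe(); print(o["time_s"],o["contact_force"])
d=get_image("top");save(d,"t2.png");print(blacks(d))
c=d["img"][130:280,190:380];cv2.imwrite("pics/crop2.png",cv2.resize(c,None,fx=4,fy=4,interpolation=cv2.INTER_CUBIC)[:,:,::-1])
E
```

```text
8.7583 [ 0.09680689 -0.00592963  1.13751223]
[([315.4, 159.1], 131.2, -14.6), ([287.8, 263.2], 130.6, 163.7)]
```

View pics/crop2.png

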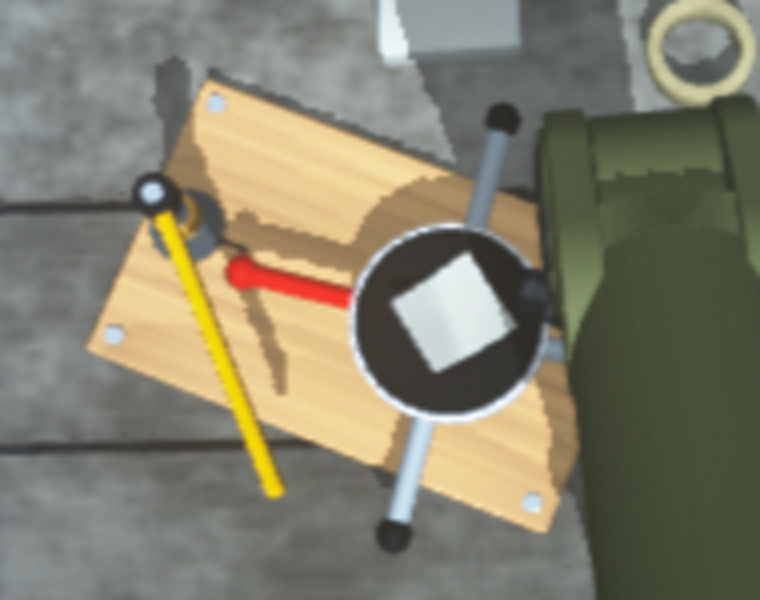

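The crop shows the red ball at about (250,198) px, roughly 7° short of the index line at (248,191). I'll check the station axis using the board nails and the mark, then finish the turn.

```bash
python3 - <<'E'
from h import *
d=get_image("top")
q=lambda x,y,z: ray(d,(190+x/4-.4,130+y/4-.4),z)[:2]
a=lambda v: np.degrees(np.arctan2(v[1],v[0])).round(2)
print("nails",a(q(114,335,12)-q(533,502,12)),"mark",a(q(232,243,12)-hub),"pillar",a(q(152,193,110)-hub),"foot",a(q(187,227,18)-hub),"red",a(q(241,272,45)-hub))
for ph in (-109,-112.3): wgo(ph,18,rate=30)
manip.sleep(.3)
d=get_image("top");print(blacks(d),observe()["time_s"])
hsv=cv2.cvtColor(d["img"],cv2.COLOR_RGB2HSV);m=cv2.inRange(hsv,(0,170,70),(7,255,255))|cv2.inRange(hsv,(174,170,70),(180,255,255))
m[:,:235]=0;m[:,300:]=0;m[:170]=0;m[250:]=0
pts=np.argwhere(m)[:,::-1];w=np.array([ray(d,p,45)[:2]-hub for p in pts]);r=np.hypot(*w.T)
print(len(w),r.max(),[a(w[k].mean(0)) for k in(r>119,(r<115)&(r>65))], (w[r>119].mean(0)))
E
```

```text
nails 67.15 mark 67.05 pillar 67.52 foot 67.59 red 74.99
[([320.9, 160.8], 130.8, -20.8), ([282.3, 261.3], 130.4, 157.6)] 9.875
168 141.71837274021541 [np.float64(69.31), np.float64(69.26)] [ 46.18123617 122.25555013]
```

```bash
cat >> h.py <<'E'
def pgo(a,off,z=86,r=120,rate=60):
    u=np.array([np.cos(rad(a)),np.sin(rad(a))]); n=np.array([-u[1],u[0]])
    manip.line_to([*(pil+r*u-off*n),z],ori(a-180),rate=rate)
def arm(d):
    hsv=cv2.cvtColor(d["img"],cv2.COLOR_RGB2HSV); m=cv2.inRange(hsv,(18,150,80),(34,255,255))
    n,l,st,ce=cv2.connectedComponentsWithStats(m[140:275,200:370])
    i=1+np.argmax(st[1:,4]); p=np.argwhere(l==i)[:,::-1]+[200,140]
    w=np.array([ray(d,x,102)[:2] for x in p]); e=w-w.mean(0)
    v=np.linalg.svd(e,full_matrices=False)[2][0]; v*=np.sign(v@(hub-pil)) if abs(v@(hub-pil))>1 else 1
    r=np.hypot(*(w-pil).T); return len(w),w.mean(0).round(1),np.degrees(np.arctan2(v[1],v[0]))%360,w[r>r.max()-8].mean(0).round(1)
E
python3 - <<'E'
from h import *
wgo(-114,18,rate=25); manip.sleep(.2)
d=get_image("top");print(blacks(d))
wgo(-114,45,rate=60); manip.line_to([*wp(-114,45),190],rate=200)
u=np.array([np.cos(rad(201.5)),np.sin(rad(201.5))]);n=np.array([-u[1],u[0]])
manip.move_ptp([*(pil+120*u-42*n),190],ori(21.5))
d=get_image("top");save(d,"t3.png");print(blacks(d),arm(d),observe()["time_s"])
c=d["img"][130:280,190:380];cv2.imwrite("pics/crop3.png",cv2.resize(c,None,fx=4,fy=4,interpolation=cv2.INTER_CUBIC)[:,:,::-1])
E
```

```text
[([322.2, 161.2], 130.8, -22.3), ([280.7, 261.0], 131.2, 156.0)]
[([322.2, 161.2], 130.8, -22.2), ([352.7, 230.5], 129.4, -113.4), ([280.9, 260.4], 129.6, 155.9)] (367, array([556.4, 346.4]), np.float64(201.68264122824587), array([477.6, 314.3])) 13.0917
```

View pics/crop3.png

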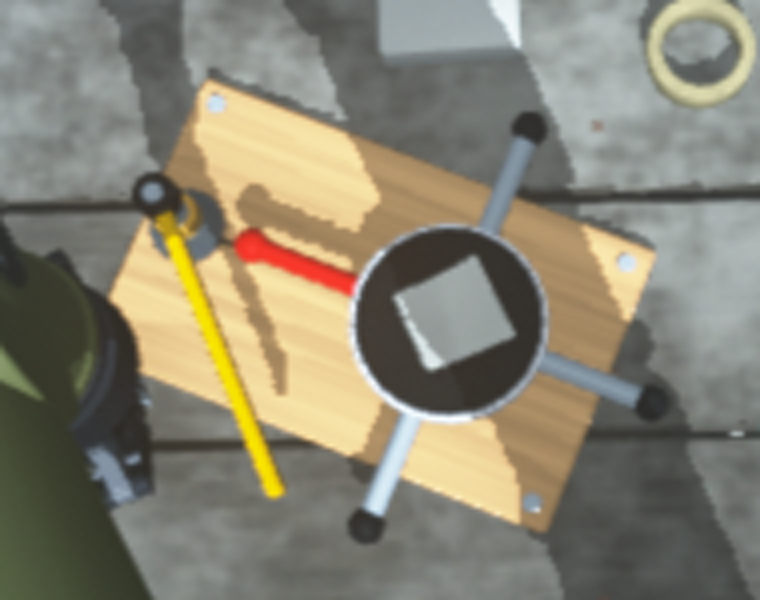

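The red ball at (252,191) px now sits on the mark in line with the pillar, and the petal is still central. Next is the pointer, again stopping short first.

```bash
python3 - <<'E'
from h import *
print(manip.line_to([*observe()["tool_pos"][:2],86],rate=100,until_force=5))
pgo(201.5,22,rate=40)
for a in np.arange(205,243,6): pgo(a,17,rate=50)
manip.sleep(.3);d=get_image("top");save(d,"t4.png");print(blacks(d),arm(d),observe()["time_s"],observe()["tool_pos"])
c=d["img"][130:280,190:380];cv2.imwrite("pics/crop4.png",cv2.resize(c,None,fx=4,fy=4,interpolation=cv2.INTER_CUBIC)[:,:,::-1])
E
```

```text
False
[([322.3, 161.1], 131.3, -22.4), ([352.7, 230.3], 129.4, -113.2)] (29, array([560. , 227.6]), np.float64(233.45173917112436), array([558.1, 224.5])) 18.025 [572.78115252 286.56595421  86.02570171]
```

View pics/crop4.png

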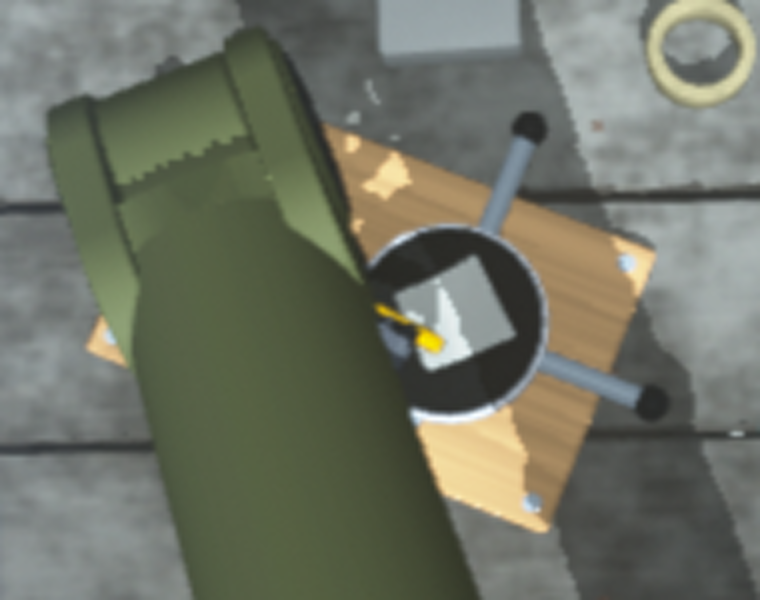

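The arm's end is now at about (299,215) px, still roughly 6° short of the hub line.

```bash
python3 - <<'E'
from h import *
def tip(d):
    t=arm(d)[3]-pil; return np.degrees(np.arctan2(t[1],t[0]))%360, np.hypot(*t)
d=get_image("top");print(tip(d))
pgo(244,17,rate=30);pgo(247,17,rate=30);manip.sleep(.3)
d=get_image("top");save(d,"t5.png");print(tip(d),arm(d),observe()["time_s"])
E
```

```text
(np.float64(240.98838308005867), np.float64(181.2419929265842))
(np.float64(246.74308046976716), np.float64(180.5727000407315)) (18, array([575.5, 218.8]), np.float64(261.0234131220236), array([574.7, 217.1])) 19.1417
```

```bash
python3 - <<'E'
from h import *
pgo(247,50,rate=60); p=observe()["tool_pos"]; manip.line_to([p[0],p[1],200],rate=150)
manip.move_ptp([300,480,230],ori(67));manip.sleep(.3)
d=get_image("top");save(d,"t6.png");A=arm(d);print(blacks(d),A,observe()["time_s"])
c=d["img"][130:280,190:380];cv2.imwrite("pics/crop6.png",cv2.resize(c,None,fx=4,fy=4,interpolation=cv2.INTER_CUBIC)[:,:,::-1])
E
```

```text
[([322.2, 161.2], 130.9, -22.2), ([352.7, 230.4], 129.4, -113.3), ([280.8, 261.1], 131.3, 156.1)] (379, array([609.6, 298.3]), np.float64(247.48685566932107), array([574.2, 216.2])) 22.3083
```

View pics/crop6.png

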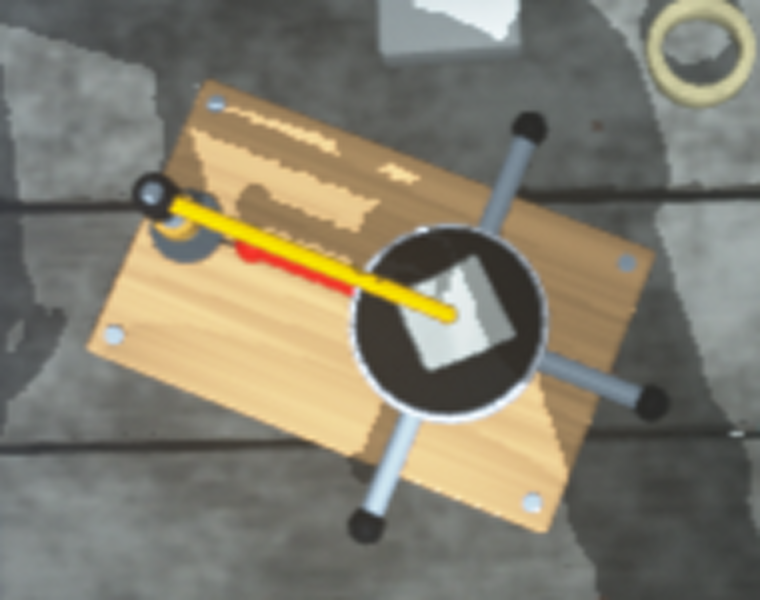

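The pointer's axis lies at 247.5° against a target of about 247.3°, with its tip within about 4 mm of the hub. The red spoke is in line, the petal is centred and the arm is clear, so I'm handing in.

```bash
python3 -c "
from h import *
print(job.job_done())"
```

```text
the job is handed in; nothing more can be done
None
```

The job is handed in (no verdict was returned): by the last camera view the red spoke is in line with the pillar to about 1°, the pointer tip is about 4 mm from the wheel's axis, the petal is still centred on the wheel, and the arm is drawn back clear.

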